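# Load the solder dispensing stand

### The arm

A 6-joint arm with a two-finger parallel gripper is mounted at the origin on the work surface. World frame = base frame: x ahead of the robot, y to its left, z up, the work surface at z = 0. Lengths are in mm, angles in rad, forces in N, time in s.
With the tool pointing down it reaches from about 350 to 775 mm from the base axis. Payload 7.3 kg.
Tool frame: the origin (TCP) lies on the centre line of the jaws, within the pads' length; the fingertips stand 17 mm ahead of it and the grasp point (between the pads) lies 2 mm behind it; z points along the fingers, y is the line along which they close (so a half turn about z gives the same grasp; the last joint's range is limited). The gripper opens to 92 mm and grips with 3 to 60 N. Pads are 19 mm wide; open, the fingers measure 130 mm over their backs; the gripper's body (75 mm by 190 mm) begins 47 mm behind the grasp point.
Start: joints at [-1.285, 0.342, 1.524, -0, 1.275, -0.146], TCP at [219.739, -476.821, 243.741] pointing down, gripper open.
Joint ranges: [-2.53, 2.53], [-0.77, 2.02], [0.04, 2.7], [-1, 4.14], [0.28, 2.66], [-3.11, 3.11]. Speed limits (rad/s): [2.57, 2.57, 3.14, 3.14, 3.14, 3.14].

### API

Orientations are given as [roll, pitch, yaw] about the fixed x, y, z axes, in that order (R = Rz(yaw) Ry(pitch) Rx(roll)).
In Python, from plant import bot gives the robot as it stands. The module is installed in compiled form; this text tells all that it offers.
- The arm moves only by the shell command python3 -m pendant 'ROWS'. ROWS is JSON, a list of rows, each a list of 3 entries, a list of its own where there are three numbers: the shift along the world's x, y, z as a fraction of full scale, then the turn, a rotation vector about the world's x, y, z as a fraction of full scale, then the opening, from -1 (shut) to 1 (fully open), so that 0 is half open. In form: [[[tx, ty, tz], [rx, ry, rz], claw], ...]. A call has exactly 10 rows; each row shifts and turns the commanded pose from where the row before left it; what a row does not reach is not made up. Full scale, the value 1, is 30 mm for a shift and 0.12 rad for a turn. A row lasts 1/12 s, in which the tool goes at most 41.7 mm and 7.16 degrees, less where a joint would pass 70% of its speed; a pose out of reach is approached as far as the arm can. A call with a number of a shift or a turn outside -1 to 1 is refused whole. A call with a gripper value outside its range is refused whole. The fingers move at their own pace and stop on an object; the grip force is fixed at half the most. Time passes only in rows, so rows that do not move let the fingers close, or fill a call up. It gives the time, the measured TCP pose, the force, the opening and the grip force at its end, in the units of the state.
- bot.get_obs(): the state, without advancing time (a new reading comes with each control period).
- bot.capture(name): name is "scene" or "top"; returns the picture (384x512x3 uint8, blue, green, red); there is no depth.
- bot.camera_params(name): a dict with "fovy" (degrees; the focal length in pixels is half the picture's height over the tangent of half this angle, whatever the lens; pixels are square), "cx", "cy" (the principal point, pixels), "distortion" ([k1, k2, p1, p2, k3] as OpenCV has them; the pictures are not rectified), "camera_from_world" (4x4, takes a point from world to camera coordinates). Camera axes: x right, y down, z forward; pixel columns grow to the right and rows downward; lengths in mm; the calibration is good to about 2 mm. A picture is of the moment at which its call begins. camera_params takes no time and is no camera call.
- bot.close_job(): hands the job in; it is judged then, once.
The state is a dict: "time": time; "joint_positions": joint angles; "dq": joint speeds; "tau": joint torques, N m; "tool_pos": TCP position; "tcp_rot": TCP orientation; "contact_force": force on the tool from outside, world axes, zero at the start; "moment": the same for the moment, N m; "grip_width": finger opening in mm; "finger_force": force on a finger pad.
Only numpy, scipy, OpenCV 4.12 (cv2) and the standard library are available. Lean on these libraries where they do the work, as an engineer would, in place of code of your own. Each camera call takes 0.05 s, during which the arm holds its last target. There are 200 camera calls.

### The job

Move the three solder reels from the plain aluminium storage stand to the spindles of the black dispensing stand, in order of size: the largest next to the wire-guide eye, the medium one in the middle, the smallest at the far end. The small bobbin of desoldering braid that lies on top of one of the reels stays behind: it must end alone, right down on any one spindle of the storage stand. Lower each onto its spindle until it sits on the hub, do not drop them, and leave the other things on the bench where they are.

Things in the scene. Friction and masses are not known exactly. Their poses are not given: they have to be found in the camera images.
- reel_large_center (a point): Large solder reel: black plastic flanges with a blank paper label, silvery wire, 66 mm flange diameter, 44 mm tall, standing with its axis upright, open round bore 23 mm through it; this point is the centre of the reel (on its axis, 22 mm above its underside), z along its axis
- reel_medium_center (a point): Medium solder reel: black plastic flanges with a blank paper label, silvery wire, 55 mm flange diameter, 44 mm tall, standing with its axis upright, open round bore 23 mm through it; this point is the centre of the reel (on its axis, 22 mm above its underside), z along its axis
- reel_small_center (a point): Small solder reel: black plastic flanges with a blank paper label, silvery wire, 44 mm flange diameter, 44 mm tall, standing with its axis upright, open round bore 23 mm through it; this point is the centre of the reel (on its axis, 22 mm above its underside), z along its axis
- braid_center (a point): Bobbin of desoldering braid: white plastic flanges, copper braid, 38 mm diameter, 18 mm tall, bore 23 mm; at the start it lies on top of whichever reel is on the middle spindle of the storage stand, threaded on the same spindle; this point is its centre (9 mm above its underside), z along its axis
- storage_stand: Storage stand, bare aluminium, 250 mm long (y), no guide post, holding the reels, one per spindle in any order: three upright spindles at y = -85, 0, +85 mm, 9 mm thick, tops at 84 mm, each on a white hub (32 mm diameter) whose upper face, the seat, is 16 mm above the bench; base 84 mm wide (x), 8 mm high. Origin on the bench under the middle spindle, z up. Fixed.
- dispenser: Dispensing stand, black steel, empty, from y = -125 to +165 mm: three upright spindles at y = -85, 0, +85 mm, 9 mm thick, tops at 84 mm, each on a white hub (32 mm diameter) whose upper face, the seat, is 16 mm above the bench; base 84 mm wide (x), 8 mm high. Origin on the bench under the middle spindle, z up. Fixed. At y = +150 mm a thin wire-guide post, 91 mm tall, with a white eye 26 mm wide. Large reel goes to y = +85, small to -85 mm.
- flux_bottle: Bystander: small amber bottle with black cap, 36 mm diameter, 69 mm tall, loose; origin at the centre of its underside. Leave it.
- tip_cleaner: Bystander: dark steel tin of brass wool, 58 mm diameter, 40 mm tall, loose; origin at the centre of its underside. Leave it.
- cutters: Bystander: side cutters with black grips lying flat, 135 mm long, 11 mm high, loose; origin on the bench under the pivot, jaws towards its +x. Leave them.
- brush: Bystander: wooden cleaning brush lying flat along its x axis, 160 mm long, 15 mm wide, black bristles up (18 mm high) at its +x end, loose; origin under its middle. Leave it.
Mind the look-alikes: they are no part of the job. Leave any blue, green or purple look-alike of the part that bears reel_small_center alone.

How it is judged:
By the outcome, as a careful person would: the job done as asked, in the order asked, and still so for the second after the job is handed in, with the robot touching nothing.
It also fails if it takes over 93 s, if anything falls off the work surface, if the arm or the gripper's body presses on something with over 40 N, if the wrist force passes 120 N, or if a joint passes its speed limit or range.

## Working session

There is one attempt and no reset: what is moved stays moved. The work goes in short steps, Python scripts to look and compute and a shell command to move; the robot and the scene stay as the last step left them, time stands still between calls to the robot, and variables do not carry over. Pictures are saved under pics/ and viewed, at most 14 in all, crops included, and the job is handed in when it is done.

```bash
mkdir -p pics; python3 - <<'E'
from plant import bot
import cv2
for n in("scene","top"):
    cv2.imwrite(f"pics/{n}0.png",bot.capture(n))
    p=bot.camera_params(n);print(n,p)
o=bot.get_obs();print(o)
E
```

```text
scene {'fovy': 53.40234882089317, 'cx': 261.13705777224123, 'cy': 182.035671045142, 'distortion': array([-0.11469139,  0.        ,  0.        ,  0.        ,  0.        ]), 'camera_from_world': array([[-5.26817069e-01,  8.49978637e-01,  3.03540248e-04,
         2.80334527e+02],
       [ 7.06171024e-01,  4.37883757e-01, -5.56399408e-01,
        -3.24025778e+02],
       [-4.73060526e-01, -2.92906354e-01, -8.30914922e-01,
         1.40805531e+03],
       [ 0.00000000e+00,  0.00000000e+00,  0.00000000e+00,
         1.00000000e+00]])}
top {'fovy': 52.76708815672514, 'cx': 257.0577018600837, 'cy': 193.0667070604046, 'distortion': array([0.04139941, 0.        , 0.        , 0.        , 0.        ]), 'camera_from_world': array([[-1.93230158e-02, -9.99812295e-01,  1.41247978e-03,
         1.02825235e+01],
       [-9.90847888e-01,  1.89609578e-02, -1.33644846e-01,
         5.45199138e+02],
       [ 1.33592978e-01, -3.98197407e-03, -9.91028284e-01,
         1.43418051e+03],
       [ 0.00000000e+00,  0.00000000e+00,  0.00000000e+00,
         1.00000000e+00]])}
{'time': 0.1, 'joint_positions': array([-1.28496478e+00,  3.42668249e-01,  1.52488861e+00, -1.59330813e-06,
        1.27538233e+00, -1.46001800e-01]), 'dq': array([-1.57801488e-03, -2.37676217e-03, -2.69103065e-03,  8.41610628e-04,
       -1.98963779e-04, -9.70654773e-05]), 'tau': array([ 2.14478932e-03, -4.32005739e+01, -2.44694620e+01,  7.19344709e-02,
        5.26243402e-02, -5.62675666e-05]), 'tool_pos': array([ 219.65946637, -476.48606748,  243.11802066]), 'tcp_rot': array([-3.14026021e+00, -1.94392590e-04,  4.31833678e-01]), 'contact_force': array([ 0.36337548, -0.48099541, -0.25537535]), 'moment': array([0.01850861, 0.00903225, 0.0430407 ]), 'finger_force': 0.0, 'grip_width': 91.96358051470075}
```

View pics/scene0.png

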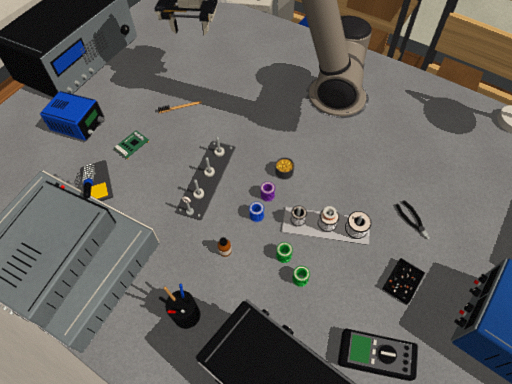

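View pics/top0.png

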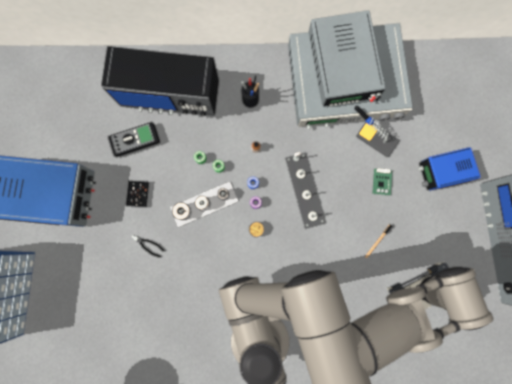

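The scene view shows the storage stand near (327,224) with reels at (299,213), (329,216) with the braid on top, and (358,224). The dispenser is near (206,180), with its eye probably at (186,205). The look-alikes are blue (257,211), purple (267,191) and green (285,252), (301,276). I'll enlarge both views to confirm.

```bash
cat > h.py <<'E'
import numpy as np, cv2
from plant import bot
def K(n):
    p=bot.camera_params(n); f=192/np.tan(np.radians(p["fovy"]/2))
    return np.array([[f,0,p["cx"]],[0,f,p["cy"]],[0,0,1]]),p["distortion"],p["camera_from_world"]
def ray(n,uv):
    k,d,T=K(n); q=cv2.undistortPoints(np.array([[uv]],float),k,d)[0,0]
    R=T[:3,:3]; return -R.T@T[:3,3], R.T@np.array([q[0],q[1],1])
def onz(n,uv,z):
    c,r=ray(n,uv); return c+r*(z-c[2])/r[2]
def proj(n,P):
    k,d,T=K(n); return cv2.projectPoints(np.array(P,float).reshape(-1,3),cv2.Rodrigues(T[:3,:3])[0],T[:3,3],k,d)[0][:,0]
def tri(a,b):
    c1,r1=ray("scene",a);c2,r2=ray("top",b)
    s=np.linalg.lstsq(np.c_[r1,-r2],c2-c1,rcond=None)[0]
    return (c1+s[0]*r1+c2+s[1]*r2)/2, np.linalg.norm(c1+s[0]*r1-c2-s[1]*r2)
E
python3 - <<'E'
import cv2
a=cv2.imread("pics/scene0.png")[130:290,170:380];cv2.imwrite("pics/c1.png",cv2.resize(a,None,fx=3.75,fy=3.75,interpolation=cv2.INTER_CUBIC))
a=cv2.imread("pics/top0.png")[135:245,165:335];cv2.imwrite("pics/c2.png",cv2.resize(a,None,fx=4.7,fy=4.7,interpolation=cv2.INTER_CUBIC))
E
```

```text
(no output)
```

View pics/c1.png

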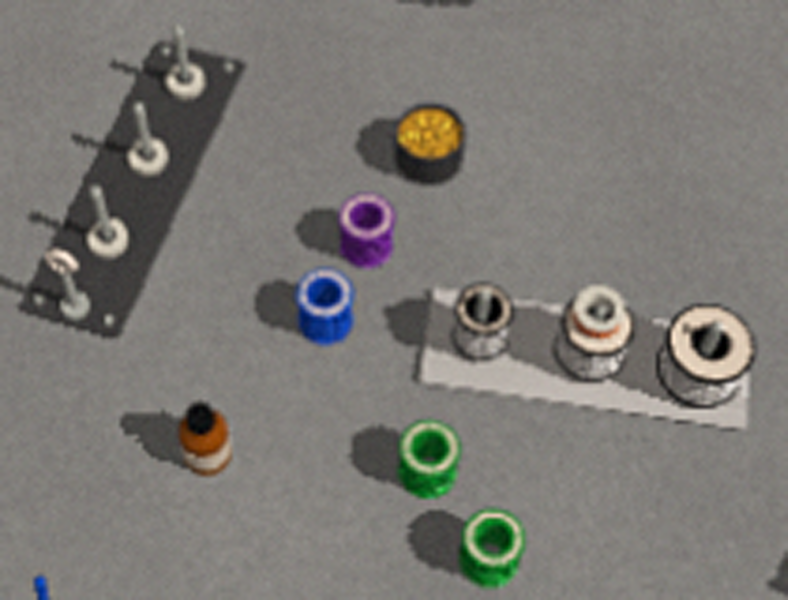

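View pics/c2.png

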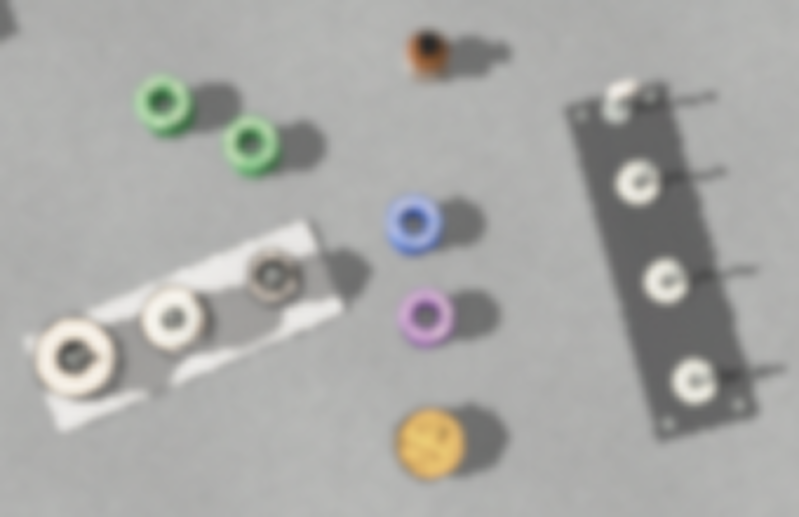

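```bash
python3 - <<'E'
from h import *
S=lambda u,v:(170+u/3.7524-.37+0,130+v/3.75-.37); T=lambda u,v:(165+u/4.7-.39,135+v/4.7-.39)
D={"L":(60,(711,343),(75,357)),"Br":(78,(600,309),(173,318)),"S":(60,(484,308),(272,274)),
"h+":(16,(107,239),(638,182)),"h0":(16,(148,157),(666,281)),"h-":(16,(185,82),(694,381)),
"sp+":(84,(97,190),(645,182)),"sp0":(84,(139,107),(672,281)),"sp-":(84,(179,30),(697,381)),
"eye":(78,(62,261),(622,95)),"tin":(40,(431,133),(431,442)),"purple":(44,(368,215),(427,315)),"blue":(44,(325,291),(413,222)),"green1":(44,(430,448),(251,142)),"green2":(44,(493,533),(163,102)),"bottle":(69,(202,410),(430,42))}
for k,(z,a,b) in D.items():
    print(k,onz("scene",S(*a),z)[:2].round(1),onz("top",T(*b),z)[:2].round(1),tri(S(*a),T(*b))[0].round(1))
# mask based hubs/tops, whitish, per camera
for n in("scene","top"):
    im=cv2.imread(f"pics/{n}0.png");hsv=cv2.cvtColor(im,cv2.COLOR_BGR2HSV)
    m=((hsv[...,2]>165)&(hsv[...,1]<70)).astype(np.uint8) if n=="scene" else ((hsv[...,2]>185)&(hsv[...,1]<70)).astype(np.uint8)
    for k in("h+","h0","h-"):
        c=np.array(S(*D[k][1]) if n=="scene" else T(*D[k][2])).astype(int)
        w=8;sub=m[c[1]-w:c[1]+w,c[0]-w:c[0]+w];v,u=np.nonzero(sub)
        uv=((u.min()+u.max())/2+c[0]-w,(v.min()+v.max())/2+c[1]-w);print(n,k,len(u),uv,np.ptp(u)+1,np.ptp(v)+1,onz(n,uv,16)[:2].round(1))
E
```

```text
L [481.1 287.2] [482.1 284.8] [481.7 286.   60.2]
Br [508.9 206.2] [509.5 205.1] [509.3 205.7  78.2]
S [543.1 129.8] [545.2 129.1] [544.6 129.6  62.3]
h+ [ 623.5 -167.1] [ 622.1 -169.7] [ 622.3 -169.5   12.5]
h0 [ 540.5 -186.8] [ 539.3 -189.8] [ 539.2 -189.4   12.7]
h- [ 459.1 -206.7] [ 456.9 -209.5] [ 456.9 -209.5   11.9]
sp+ [ 621.3 -166.7] [ 609.4 -167.1] [ 613.6 -171.3   70.1]
sp0 [ 539.8 -186.8] [ 530.4 -185.5] [ 533.3 -189.3   74.4]
sp- [ 457.6 -206.3] [ 451.9 -201.9] [ 453.9 -205.4   80.3]
eye [ 683.6 -153.4] [ 681.1 -152. ] [ 682.3 -153.2   76. ]
tin [410.5   9.4] [410.5   5.2] [409.8   6.9  37.8]
purple [508.9   8.4] [511.8   6.5] [510.9   7.8  46.4]
blue [585.2  16.4] [587.6  16.4] [586.9  16.8  46.9]
green1 [655.3 149. ] [655.9 146.7] [655.5 147.8  43.3]
green2 [687.8 218.1] [690.3 217.9] [689.3 217.9  47.5]
bottle [725.2   2.3] [ 7.297e+02 -1.000e-01] [727.6   1.8  73.1]
scene h+ 47 (np.float64(196.5), np.float64(194.5)) 14 12 [ 629.4 -168.9]
scene h0 37 (np.float64(209.0), np.float64(171.5)) 9 8 [ 540.6 -187. ]
scene h- 33 (np.float64(219.0), np.float64(151.0)) 9 7 [ 457.3 -207.7]
top h+ 38 (np.float64(300.0), np.float64(173.5)) 7 8 [ 621.4 -168.3]
top h0 44 (np.float64(305.5), np.float64(194.5)) 8 8 [ 538.9 -186.6]
top h- 52 (np.float64(312.0), np.float64(216.0)) 9 9 [ 455.7 -208.4]
```

Only the three reels on the storage stand qualify, since the coloured look-alikes stand on the bare bench. In the crop they are large at about (360,221), medium with the braid at about (330,212), and small at about (299,212). The heights and the 85 mm spacing agree in both views.

Next I go above the large reel at (481.5, 286), closing across the row (tool y at 0.38 rad).

```bash
python3 -m pendant '[[[0.6,0.9,0],[0,0,0.6],1],[[0.6,0.9,0],[0,0,0.6],1],[[0.6,0.9,0],[0,0,0.6],1],[[0.6,0.9,0],[0,0,0.6],1],[[0.6,0.9,0],[0,0,0.6],1],[[0.6,0.9,0],[0,0,0.6],1],[[0.6,0.9,0],[0,0,0.6],1],[[0.6,0.9,0],[0,0,0.6],1],[[0.6,0.9,0],[0,0,0.6],1],[[0.6,0.9,0],[0,0,0.6],1]]'
python3 -m pendant '[[[0.27,0.9,-0.2],[0,0,0.66],1],[[0.27,0.9,-0.2],[0,0,0.66],1],[[0.27,0.9,-0.2],[0,0,0.66],1],[[0.27,0.9,-0.2],[0,0,0.66],1],[[0.27,0.9,-0.2],[0,0,0.66],1],[[0.27,0.9,-0.2],[0,0,0.66],1],[[0.27,0.9,-0.2],[0,0,0.66],1],[[0.27,0.9,-0.2],[0,0,0.66],1],[[0.27,0.9,-0.2],[0,0,0.66],1],[[0.27,0.9,-0.2],[0,0,0.66],1]]'
python3 -m pendant '[[[0,0.9,-0.2],[0,0,0],1],[[0,0.9,-0.2],[0,0,0],1],[[0,0.9,-0.2],[0,0,0],1],[[0,0.9,-0.2],[0,0,0],1],[[0,0.9,-0.2],[0,0,0],1],[[0,0.9,-0.2],[0,0,0],1],[[0,0.9,-0.2],[0,0,0],1],[[0,0.9,-0.2],[0,0,0],1],[[0,0.2,-0.2],[0,0,0],1],[[0,0,0],[0,0,0],1]]'
```

```text
time: 0.93
tool_pos: [400.2, -205.2, 243.6]
tcp_rot: [-3.141, -0.0, 1.155]
contact_force: [1.5, 0.9, 1.4]
grip_width: 91.5
finger_force: 0.0
time: 1.77
tool_pos: [480.7, 64.6, 183.2]
tcp_rot: [-3.141, -0.0, 1.948]
contact_force: [0.4, -0.3, -0.5]
grip_width: 92.3
finger_force: 0.0
time: 2.6
tool_pos: [479.6, 286.4, 128.0]
tcp_rot: [-3.139, 0.0, 1.947]
contact_force: [0.0, 0.2, 0.1]
grip_width: 91.9
finger_force: 0.0
```

```bash
python3 -m pendant '[[[0.06,0,-0.4],[0,0,0],1],[[0,0,-0.4],[0,0,0],1],[[0,0,-0.4],[0,0,0],1],[[0,0,-0.4],[0,0,0],1],[[0,0,-0.4],[0,0,0],1],[[0,0,-0.4],[0,0,0],1],[[0,0,-0.4],[0,0,0],1],[[0,0,0],[0,0,0],1],[[0,0,0],[0,0,0],0.4],[[0,0,0],[0,0,0],0.3]]'
python3 -m pendant '[[[0,0,0],[0,0,0],-1],[[0,0,0],[0,0,0],-1],[[0,0,0],[0,0,0],-1],[[0,0,0],[0,0,0],-1],[[0,0,0],[0,0,0],-1],[[0,0,0],[0,0,0],-1],[[0,0,0],[0,0,0],-1],[[0,0,0],[0,0,0],-1],[[0,0,0],[0,0,0],-1],[[0,0,0],[0,0,0],-1]]'
```

```text
time: 3.43
tool_pos: [483.0, 284.6, 46.5]
tcp_rot: [3.141, 0.0, 1.943]
contact_force: [-0.6, -0.9, 0.3]
grip_width: 82.5
finger_force: 0.0
time: 4.27
tool_pos: [482.7, 285.2, 46.5]
tcp_rot: [3.141, 0.0, 1.944]
contact_force: [-2.1, -1.7, 5.4]
grip_width: 65.5
finger_force: 30.0
```

```bash
python3 -m pendant '[[[0,0,0.1],[0,0,0],-1],[[0,0,0.2],[0,0,0],-1],[[0,0,0.3],[0,0,0],-1],[[0,0,0.4],[0,0,0],-1],[[0,0,0.4],[0,0,0],-1],[[0,0,0.4],[0,0,0],-1],[[0,0,0.4],[0,0,0],-1],[[0,0,0.4],[0,0,0],-1],[[0,0,0.3],[0,0,0],-1],[[0,0,0],[0,0,0],-1]]'
python3 - <<'E'
from h import *
o=bot.get_obs();print(o["tool_pos"],o["tcp_rot"],o["grip_width"],o["contact_force"])
cs=[]
for n,z in(("scene",0),("top",0)):
    im=bot.capture(n);u,v=proj(n,[482,285,100])[0].astype(int)
    cs.append(cv2.resize(im[max(0,v-60):v+60,u-65:u+65][:110],(390,390)))
cv2.imwrite("pics/l1.png",np.hstack(cs))
E
```

```text
time: 5.1
tool_pos: [483.5, 285.7, 135.0]
tcp_rot: [3.138, -0.0, 1.944]
contact_force: [-0.1, 1.3, -4.9]
grip_width: 65.6
finger_force: 30.0
[483.45976578 285.67632242 134.96962309] [ 3.13777428e+00 -1.40545993e-04  1.94390857e+00] 65.6204073034402 [-0.11491234  1.28167822 -4.89130693]
```

View pics/l1.png

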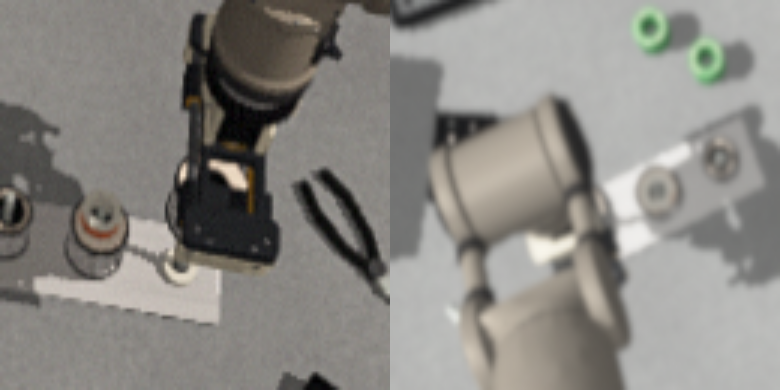

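The large reel is held level and clear of its spindle, whose bare hub shows at about (180,265) in the left crop. Carrying it to the dispenser's +85 spindle at (622.5, -168.5).

```bash
python3 -m pendant '[[[0.1,-0.4,0],[0,0,-0.4],-1],[[0.27,-0.89,0],[0,0,-0.84],-1],[[0.27,-0.89,0],[0,0,-0.84],-1],[[0.27,-0.89,0],[0,0,-0.84],-1],[[0.27,-0.89,0],[0,0,-0.84],-1],[[0.27,-0.89,0],[0,0,-0.84],-1],[[0.27,-0.89,0],[0,0,-0.84],-1],[[0.27,-0.89,0],[0,0,-0.84],-1],[[0.27,-0.89,0],[0,0,-0.84],-1],[[0.27,-0.89,0],[0,0,-0.84],-1]]'
python3 -m pendant '[[[0.27,-0.89,0],[0,0,-0.84],-1],[[0.27,-0.89,0],[0,0,-0.84],-1],[[0.27,-0.89,0],[0,0,-0.84],-1],[[0.27,-0.89,0],[0,0,-0.84],-1],[[0.27,-0.89,0],[0,0,-0.84],-1],[[0.27,-0.89,0],[0,0,-0.84],-1],[[0.27,-0.89,0],[0,0,-0.84],-1],[[0.23,-0.5,0],[0,0,-0.38],-1],[[0,0,0],[0,0,0],-1],[[0,0,0],[0,0,0],-1]]'
python3 - <<'E'
from h import *
o=bot.get_obs();print(o["tool_pos"],o["tcp_rot"],o["grip_width"],o["contact_force"])
cs=[]
for n,z in(("scene",0),("top",0)):
    im=bot.capture(n);u,v=proj(n,[622,-168,90])[0].astype(int)
    cs.append(cv2.resize(im[v-45:v+45,u-45:u+45],(396,396),interpolation=cv2.INTER_CUBIC))
cv2.imwrite("pics/l2.png",np.hstack(cs))
E
```

```text
time: 6.03
tool_pos: [558.0, 31.6, 131.6]
tcp_rot: [-3.14, 0.001, 0.984]
contact_force: [0.7, 0.6, -4.5]
grip_width: 65.5
finger_force: 30.0
time: 6.87
tool_pos: [621.4, -169.6, 131.1]
tcp_rot: [-3.14, 0.002, 0.236]
contact_force: [-0.4, 0.6, -4.6]
grip_width: 65.8
finger_force: 30.0
[ 621.37116277 -169.6347514   131.07510032] [-3.13988654e+00  2.10771002e-03  2.36378818e-01] 65.78914872678921 [-0.40487983  0.63981622 -4.61890143]
```

View pics/l2.png

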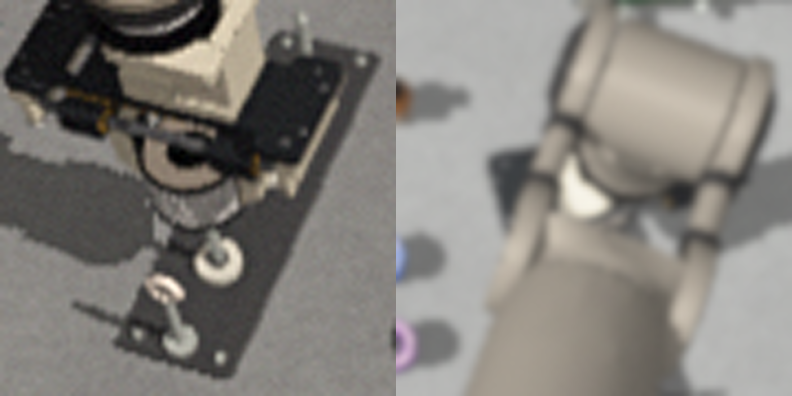

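```bash
python3 -m pendant '[[[0.03,0.03,0],[0,0,0],-1],[[0,0,-0.3],[0,0,0],-1],[[0,0,-0.3],[0,0,0],-1],[[0,0,-0.3],[0,0,0],-1],[[0,0,-0.3],[0,0,0],-1],[[0,0,-0.3],[0,0,0],-1],[[0,0,-0.3],[0,0,0],-1],[[0,0,-0.3],[0,0,0],-1],[[0,0,-0.3],[0,0,0],-1],[[0,0,0],[0,0,0],-1]]'
python3 -m pendant '[[[0,0,-0.1],[0,0,0],-1],[[0,0,-0.1],[0,0,0],-1],[[0,0,-0.1],[0,0,0],-1],[[0,0,-0.1],[0,0,0],-1],[[0,0,-0.05],[0,0,0],-1],[[0,0,0],[0,0,0],-1],[[0,0,0],[0,0,0],-1],[[0,0,0],[0,0,0],-1],[[0,0,0],[0,0,0],-1],[[0,0,0],[0,0,0],-1]]'
```

```text
time: 7.8
tool_pos: [621.7, -167.7, 58.2]
tcp_rot: [-3.139, 0.003, 0.237]
contact_force: [-0.9, -0.3, -5.0]
grip_width: 65.3
finger_force: 30.0
time: 8.63
tool_pos: [623.0, -168.2, 47.4]
tcp_rot: [3.141, -0.0, 0.237]
contact_force: [0.3, 0.2, -4.1]
grip_width: 65.3
finger_force: 30.0
```

```bash
python3 -m pendant '[[[0,0,-0.03],[0,0,0],-1],[[0,0,0],[0,0,0],-1],[[0,0,0],[0,0,0],-1],[[0,0,0],[0,0,0],-1],[[0,0,0],[0,0,0],-1],[[0,0,0],[0,0,0],-1],[[0,0,0],[0,0,0],-1],[[0,0,0],[0,0,0],-1],[[0,0,0],[0,0,0],-1],[[0,0,0],[0,0,0],-1]]'
python3 -m pendant '[[[0,0,-0.03],[0,0,0],-1],[[0,0,0],[0,0,0],-1],[[0,0,0],[0,0,0],-1],[[0,0,0],[0,0,0],-1],[[0,0,0],[0,0,0],-1],[[0,0,0],[0,0,0],-1],[[0,0,0],[0,0,0],-1],[[0,0,0],[0,0,0],-1],[[0,0,0],[0,0,0],-1],[[0,0,0],[0,0,0],-1]]'
```

```text
time: 9.47
tool_pos: [623.1, -168.2, 46.5]
tcp_rot: [3.141, -0.0, 0.237]
contact_force: [-0.2, 0.2, -2.0]
grip_width: 66.0
finger_force: 30.0
time: 10.3
tool_pos: [623.2, -168.2, 46.5]
tcp_rot: [3.141, -0.001, 0.237]
contact_force: [-2.5, 1.4, 5.8]
grip_width: 65.7
finger_force: 30.0
```

```bash
python3 -m pendant '[[[0,0,0],[0,0,0],0.6],[[0,0,0],[0,0,0],1],[[0,0,0],[0,0,0],1],[[0,0,0],[0,0,0],1],[[0,0,0.2],[0,0,0],1],[[0,0,0.4],[0,0,0],1],[[0,0,0.5],[0,0,0],1],[[0,0,0.6],[0,0,0],1],[[0,0,0.6],[0,0,0],1],[[0,0,0.6],[0,0,0],1]]'
python3 -m pendant '[[[-0.25,0.83,0],[0,0,0.95],1],[[-0.25,0.83,0],[0,0,0.95],1],[[-0.25,0.83,0],[0,0,0.95],1],[[-0.25,0.83,0],[0,0,0.95],1],[[-0.25,0.83,0],[0,0,0.95],1],[[-0.25,0.83,0],[0,0,0.95],1],[[-0.25,0.83,0],[0,0,0.95],1],[[-0.25,0.83,0],[0,0,0.95],1],[[-0.25,0.83,0],[0,0,0.95],1],[[-0.25,0.83,0],[0,0,0.95],1]]'
python3 -m pendant '[[[-0.25,0.83,0],[0,0,0.95],1],[[-0.25,0.83,0],[0,0,0.95],1],[[-0.25,0.83,0],[0,0,0.95],1],[[-0.25,0.83,0],[0,0,0.95],1],[[-0.28,0.85,0],[0,0,0.92],1],[[0,0,-0.4],[0,0,0],1],[[0,0,-0.4],[0,0,0],1],[[0,0,-0.4],[0,0,0],1],[[0,0,-0.2],[0,0,0],1],[[0,0,0],[0,0,0],1]]'
python3 - <<'E'
from h import *
o=bot.get_obs();print(o["tool_pos"],o["tcp_rot"])
cs=[]
for n,P in(("scene",[622,-168,60]),("scene",[509,205,78])):
    im=bot.capture(n);u,v=proj(n,P)[0].astype(int)
    cs.append(cv2.resize(im[v-45:v+45,u-45:u+45],(396,396),interpolation=cv2.INTER_CUBIC))
cv2.imwrite("pics/l3.png",np.hstack(cs))
E
```

```text
time: 11.13
tool_pos: [623.1, -168.2, 134.6]
tcp_rot: [3.141, -0.001, 0.237]
contact_force: [0.5, -0.7, -1.4]
grip_width: 91.8
finger_force: 0.0
time: 11.97
tool_pos: [547.8, 82.0, 133.8]
tcp_rot: [3.14, -0.0, 1.383]
contact_force: [0.4, 0.4, 0.3]
grip_width: 91.8
finger_force: 0.0
time: 12.8
tool_pos: [509.1, 205.9, 90.0]
tcp_rot: [-3.14, -0.0, 1.944]
contact_force: [-0.4, 0.3, 0.6]
grip_width: 91.9
finger_force: 0.0
[509.08323777 205.85658039  90.04699268] [-3.14025094e+00 -1.19922210e-04  1.94382942e+00]
```

View pics/l3.png

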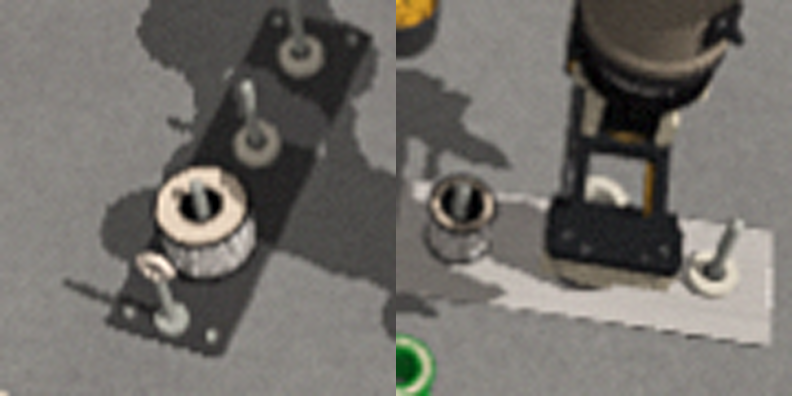

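The large reel is seated next to the eye, with its spindle through the bore at about (200,200) in the left crop. The storage stand's empty hub shows at about (714,271). Now I grip the braid and locate that hub.

```bash
python3 - <<'E'
from h import *
u,v=proj("scene",[509,205,78])[0].astype(int)
f=lambda a,b:(u-45+(a+.5)/4.4-.5,v-45+(b+.5)/4.4-.5)
print(onz("scene",f(318,271),16),onz("scene",f(339,224),84))
E
python3 -m pendant '[[[0,0,-0.15],[0,0,0],0.4],[[0,0,-0.15],[0,0,0],0.2],[[0,0,0],[0,0,0],0],[[0,0,0],[0,0,0],-1],[[0,0,0],[0,0,0],-1],[[0,0,0],[0,0,0],-1],[[0,0,0],[0,0,0],-1],[[0,0,0],[0,0,0],-1],[[0,0,0],[0,0,0],-1],[[0,0,0],[0,0,0],-1]]'
python3 -m pendant '[[[0,0,0],[0,0,0],-1],[[0,0,0],[0,0,0],-1],[[0,0,0.1],[0,0,0],-1],[[0,0,0.1],[0,0,0],-1],[[0,0,0.2],[0,0,0],-1],[[0,0,0.3],[0,0,0],-1],[[0,0,0.3],[0,0,0],-1],[[0,0,0.2],[0,0,0],-1],[[0,0,0],[0,0,0],-1],[[0,0,0],[0,0,0],-1]]'
```

```text
[477.61485227 285.89282423  16.        ] [480.39903873 285.8303116   84.        ]
time: 13.73
tool_pos: [509.6, 206.0, 81.6]
tcp_rot: [3.141, 0.0, 1.944]
contact_force: [-0.8, 0.3, 0.7]
grip_width: 37.0
finger_force: 30.0
time: 14.57
tool_pos: [509.8, 206.1, 118.1]
tcp_rot: [3.14, 0.0, 1.944]
contact_force: [-0.9, 0.1, -0.6]
grip_width: 36.7
finger_force: 30.0
```

```bash
python3 -m pendant '[[[-0.2,0.53,0],[0,0,0],-1],[[-0.2,0.53,0],[0,0,0],-1],[[-0.2,0.53,0],[0,0,0],-1],[[-0.2,0.53,0],[0,0,0],-1],[[-0.2,0.55,0],[0,0,0],-1],[[0,0,0],[0,0,0],-1],[[0,0,-0.3],[0,0,0],-1],[[0,0,-0.3],[0,0,0],-1],[[0,0,-0.3],[0,0,0],-1],[[0,0,0],[0,0,0],-1]]'
python3 -m pendant '[[[0,0,-0.3],[0,0,0],-1],[[0,0,-0.3],[0,0,0],-1],[[0,0,-0.3],[0,0,0],-1],[[0,0,-0.3],[0,0,0],-1],[[0,0,-0.2],[0,0,0],-1],[[0,0,-0.1],[0,0,0],-1],[[0,0,-0.1],[0,0,0],-1],[[0,0,0],[0,0,0],-1],[[0,0,0],[0,0,0],-1],[[0,0,0],[0,0,0],-1]]'
```

```text
time: 15.4
tool_pos: [478.4, 284.7, 87.7]
tcp_rot: [-3.137, 0.0, 1.943]
contact_force: [-0.4, -0.6, -1.1]
grip_width: 36.6
finger_force: 30.0
time: 16.23
tool_pos: [479.8, 286.2, 42.8]
tcp_rot: [3.141, 0.0, 1.944]
contact_force: [-0.3, -0.2, -0.4]
grip_width: 36.6
finger_force: 30.0
```

```bash
python3 -m pendant '[[[0,0,-0.07],[0,0,0],-1],[[0,0,-0.07],[0,0,0],-1],[[0,0,0],[0,0,0],-1],[[0,0,0],[0,0,0],-1],[[0,0,0],[0,0,0],-1],[[0,0,0],[0,0,0],-1],[[0,0,0],[0,0,0],-1],[[0,0,0],[0,0,0],-1],[[0,0,0],[0,0,0],-1],[[0,0,0],[0,0,0],-1]]'
python3 -m pendant '[[[0,0,-0.03],[0,0,0],-1],[[0,0,0],[0,0,0],-1],[[0,0,0],[0,0,0],-1],[[0,0,0],[0,0,0],-1],[[0,0,0],[0,0,0],-1],[[0,0,0],[0,0,0],-1],[[0,0,0],[0,0,0],-1],[[0,0,0],[0,0,0],-1],[[0,0,0],[0,0,0],-1],[[0,0,0],[0,0,0],-1]]'
```

```text
time: 17.07
tool_pos: [479.5, 286.1, 38.3]
tcp_rot: [3.142, 0.0, 1.944]
contact_force: [0.1, 0.7, -0.4]
grip_width: 36.9
finger_force: 30.0
time: 17.9
tool_pos: [479.7, 286.1, 37.5]
tcp_rot: [3.141, 0.0, 1.944]
contact_force: [-0.7, -0.6, 4.5]
grip_width: 36.8
finger_force: 30.0
```

```bash
python3 -m pendant '[[[0,0,0],[0,0,0],0],[[0,0,0],[0,0,0],0.4],[[0,0,0],[0,0,0],1],[[0,0,0],[0,0,0],1],[[0,0,0.3],[0,0,0],1],[[0,0,0.5],[0,0,0],1],[[0,0,0.6],[0,0,0],1],[[0,0,0.6],[0,0,0],1],[[0,0,0.6],[0,0,0],1],[[0,0,0.5],[0,0,0],1]]'
python3 - <<'E'
from h import *
cs=[]
for n,P in(("scene",[520,205,60]),("top",[520,205,60])):
    im=bot.capture(n);cv2.imwrite(f"pics/{n}4.png",im);u,v=proj(n,P)[0].astype(int);print(u,v)
    cs.append(cv2.resize(im[v-45:v+45,u-45:u+45],(396,396),interpolation=cv2.INTER_CUBIC))
cv2.imwrite("pics/l4.png",np.hstack(cs))
E
```

```text
time: 18.73
tool_pos: [479.7, 286.2, 132.3]
tcp_rot: [3.14, -0.0, 1.944]
contact_force: [-0.3, 0.8, -0.6]
grip_width: 91.0
finger_force: 0.0
326 217
202 199
```

View pics/l4.png

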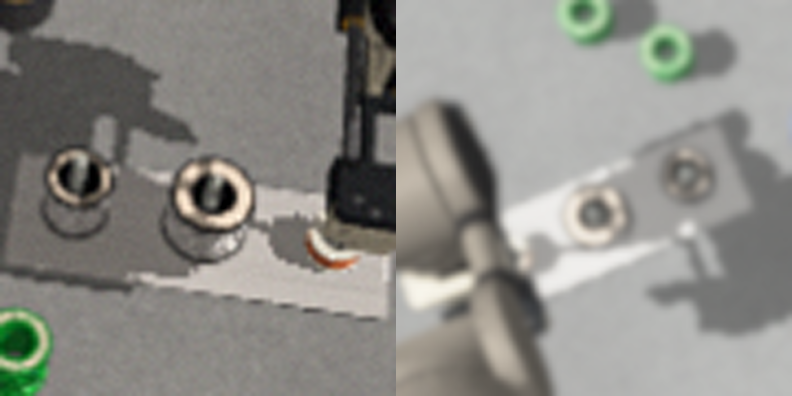

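The braid sits low at the large reel's old spindle, at about (330,247). The medium reel top is at (213,195) and (597,215), the small one at (80,177) and (687,174).

```bash
python3 - <<'E'
from h import *
f=lambda u,v,a,b:(u-45+(a+.5)/4.4-.5,v-45+(b+.5)/4.4-.5)
for n,a,b in(("med",(213,195),(201,215)),("small",(80,177),(291,174))):
    A=f(326,217,*a);B=f(202,199,*b);print(n,onz("scene",A,60).round(1),onz("top",B,60).round(1),tri(A,B)[0].round(1))
E
```

```text
med [510.3 208.4  60. ] [510.7 204.4  60. ] [510.2 206.4  58.5]
small [543.  130.4  60. ] [544.2 128.1  60. ] [543.7 129.2  60.3]
```

```bash
python3 -m pendant '[[[0.25,-0.66,0],[0,0,0],1],[[0.26,-0.66,0],[0,0,0],1],[[0.26,-0.67,0],[0,0,0],1],[[0.26,-0.67,0],[0,0,0],1],[[0,0,-0.4],[0,0,0],1],[[0,0,-0.4],[0,0,0],1],[[0,0,-0.4],[0,0,0],1],[[0,0,-0.4],[0,0,0],1],[[0,0,-0.4],[0,0,0],1],[[0,0,-0.4],[0,0,0],1]]'
python3 -m pendant '[[[0,0,-0.3],[0,0,0],1],[[0,0,-0.18],[0,0,0],0.5],[[0,0,0],[0,0,0],0.3],[[0,0,0],[0,0,0],-1],[[0,0,0],[0,0,0],-1],[[0,0,0],[0,0,0],-1],[[0,0,0],[0,0,0],-1],[[0,0,0],[0,0,0],-1],[[0,0,0],[0,0,0],-1],[[0,0,0],[0,0,0],-1]]'
```

```text
time: 19.67
tool_pos: [509.9, 206.1, 57.0]
tcp_rot: [-3.14, -0.0, 1.944]
contact_force: [0.1, -0.3, -0.1]
grip_width: 92.2
finger_force: 0.0
time: 20.5
tool_pos: [510.9, 206.4, 44.5]
tcp_rot: [3.14, 0.0, 1.944]
contact_force: [0.6, 0.3, 4.4]
grip_width: 54.3
finger_force: 30.0
```

```bash
python3 -m pendant '[[[0,0,0.1],[0,0,0],-1],[[0,0,0.2],[0,0,0],-1],[[0,0,0.3],[0,0,0],-1],[[0,0,0.4],[0,0,0],-1],[[0,0,0.4],[0,0,0],-1],[[0,0,0.4],[0,0,0],-1],[[0,0,0.4],[0,0,0],-1],[[0,0,0.4],[0,0,0],-1],[[0,0,0.3],[0,0,0],-1],[[0,0,0],[0,0,0],-1]]'
```

```text
time: 21.33
tool_pos: [511.4, 206.6, 133.3]
tcp_rot: [3.138, 0.0, 1.944]
contact_force: [0.9, 0.5, -2.5]
grip_width: 54.3
finger_force: 30.0
```

```bash
python3 -m pendant '[[[0.06,-0.4,0],[0,0,-0.4],-1],[[0.06,-0.85,0],[0,0,-0.92],-1],[[0.06,-0.85,0],[0,0,-0.92],-1],[[0.06,-0.85,0],[0,0,-0.92],-1],[[0.06,-0.85,0],[0,0,-0.92],-1],[[0.06,-0.85,0],[0,0,-0.92],-1],[[0.06,-0.85,0],[0,0,-0.92],-1],[[0.06,-0.85,0],[0,0,-0.92],-1],[[0.06,-0.85,0],[0,0,-0.92],-1],[[0.06,-0.85,0],[0,0,-0.92],-1]]'
python3 -m pendant '[[[0.06,-0.85,0],[0,0,-0.92],-1],[[0.06,-0.85,0],[0,0,-0.92],-1],[[0.06,-0.85,0],[0,0,-0.92],-1],[[0.06,-0.85,0],[0,0,-0.92],-1],[[0.06,-0.85,0],[0,0,-0.92],-1],[[0.07,-0.85,0],[0,0,-0.94],-1],[[0,0,0],[0,0,0],-1],[[0,0,0],[0,0,0],-1],[[0,0,0],[0,0,0],-1],[[0,0,0],[0,0,0],-1]]'
python3 - <<'E'
from h import *
o=bot.get_obs();print(o["tool_pos"],o["tcp_rot"],o["grip_width"],o["contact_force"])
im=bot.capture("scene");u,v=proj("scene",[540,-188,60])[0].astype(int)
cv2.imwrite("pics/l5.png",cv2.resize(im[v-45:v+45,u-45:u+45],(450,450),interpolation=cv2.INTER_CUBIC))
E
```

```text
time: 22.17
tool_pos: [528.0, -36.4, 130.4]
tcp_rot: [-3.141, 0.0, 0.897]
contact_force: [-0.3, -0.2, -3.7]
grip_width: 54.4
finger_force: 30.0
time: 23.0
tool_pos: [539.2, -187.2, 130.6]
tcp_rot: [-3.141, 0.001, 0.239]
contact_force: [-0.2, -0.8, -2.9]
grip_width: 54.1
finger_force: 30.0
[ 539.22731489 -187.18489524  130.58443935] [-3.14074140e+00  7.59863597e-04  2.39133255e-01] 54.125035289434 [-0.20159874 -0.77602099 -2.88334768]
```

View pics/l5.png

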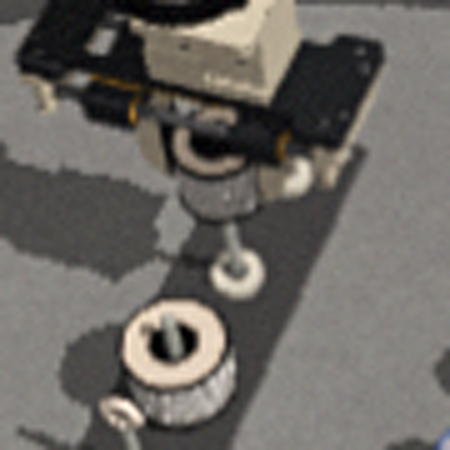

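The medium reel hangs over the middle spindle at about (237,270). Lowering it.

```bash
python3 -m pendant '[[[0.02,-0.01,-0.2],[0,0,0],-1],[[0,0,-0.3],[0,0,0],-1],[[0,0,-0.3],[0,0,0],-1],[[0,0,-0.3],[0,0,0],-1],[[0,0,-0.3],[0,0,0],-1],[[0,0,-0.3],[0,0,0],-1],[[0,0,-0.3],[0,0,0],-1],[[0,0,-0.3],[0,0,0],-1],[[0,0,-0.3],[0,0,0],-1],[[0,0,0],[0,0,0],-1]]'
python3 -m pendant '[[[0,0,-0.1],[0,0,0],-1],[[0,0,-0.1],[0,0,0],-1],[[0,0,-0.05],[0,0,0],-1],[[0,0,-0.02],[0,0,0],-1],[[0,0,0],[0,0,0],-1],[[0,0,0],[0,0,0],-1],[[0,0,0],[0,0,0],-1],[[0,0,0],[0,0,0],-1],[[0,0,0],[0,0,0],-1],[[0,0,0],[0,0,0],-1]]'
python3 -m pendant '[[[0,0,-0.02],[0,0,0],-1],[[0,0,0],[0,0,0],-1],[[0,0,0],[0,0,0],-1],[[0,0,0],[0,0,0],-1],[[0,0,0],[0,0,0],-1],[[0,0,0],[0,0,0],-1],[[0,0,0],[0,0,0],-1],[[0,0,0],[0,0,0],-1],[[0,0,0],[0,0,0],-1],[[0,0,0],[0,0,0],-1]]'
```

```text
time: 23.88
tool_pos: [539.1, -188.1, 50.8]
tcp_rot: [-3.139, 0.003, 0.237]
contact_force: [-1.1, 0.2, -3.5]
grip_width: 54.5
finger_force: 30.0
time: 24.72
tool_pos: [540.2, -188.5, 44.9]
tcp_rot: [3.141, -0.0, 0.237]
contact_force: [-0.6, -0.5, -2.1]
grip_width: 54.2
finger_force: 30.0
time: 25.55
tool_pos: [540.3, -188.6, 44.5]
tcp_rot: [3.141, -0.0, 0.237]
contact_force: [-1.9, 1.4, 5.4]
grip_width: 54.4
finger_force: 30.0
```

```bash
python3 -m pendant '[[[0,0,0],[0,0,0],0.6],[[0,0,0],[0,0,0],1],[[0,0,0],[0,0,0],1],[[0,0,0],[0,0,0],1],[[0,0,0.2],[0,0,0],1],[[0,0,0.4],[0,0,0],1],[[0,0,0.5],[0,0,0],1],[[0,0,0.6],[0,0,0],1],[[0,0,0.6],[0,0,0],1],[[0,0,0.6],[0,0,0],1]]'
python3 -m pendant '[[[0.01,0.7,0],[0,0,0.95],1],[[0.01,0.7,0],[0,0,0.95],1],[[0.01,0.7,0],[0,0,0.95],1],[[0.01,0.7,0],[0,0,0.95],1],[[0.01,0.7,0],[0,0,0.95],1],[[0.01,0.7,0],[0,0,0.95],1],[[0.01,0.7,0],[0,0,0.95],1],[[0.01,0.7,0],[0,0,0.95],1],[[0.01,0.7,0],[0,0,0.95],1],[[0.01,0.7,0],[0,0,0.95],1]]'
python3 -m pendant '[[[0.01,0.7,0],[0,0,0.95],1],[[0,0.7,0],[0,0,0.95],1],[[0,0.7,0],[0,0,0.95],1],[[0,0.7,0],[0,0,0.95],1],[[0,0.79,0],[0,0,0.92],1],[[0,0,0],[0,0,0],1],[[0,0,-0.3],[0,0,0],1],[[0,0,-0.4],[0,0,0],1],[[0,0,-0.4],[0,0,0],1],[[0,0,-0.3],[0,0,0],1]]'
```

```text
time: 26.38
tool_pos: [540.1, -188.5, 132.4]
tcp_rot: [3.142, -0.0, 0.237]
contact_force: [0.7, 0.6, 0.4]
grip_width: 91.8
finger_force: 0.0
time: 27.22
tool_pos: [543.1, 22.5, 131.7]
tcp_rot: [3.141, -0.0, 1.383]
contact_force: [0.3, -0.0, -0.2]
grip_width: 92.0
finger_force: 0.0
time: 28.05
tool_pos: [543.0, 128.1, 87.9]
tcp_rot: [-3.14, -0.0, 1.941]
contact_force: [-1.1, -0.5, -0.3]
grip_width: 91.7
finger_force: 0.0
```

```bash
python3 -m pendant '[[[0.01,0.03,-0.3],[0,0,0],1],[[0,0,-0.4],[0,0,0],1],[[0,0,-0.4],[0,0,0],1],[[0,0,-0.3],[0,0,0],1],[[0,0,-0.1],[0,0,0],0.5],[[0,0,0],[0,0,0],0.2],[[0,0,0],[0,0,0],0],[[0,0,0],[0,0,0],-1],[[0,0,0],[0,0,0],-1],[[0,0,0],[0,0,0],-1]]'
python3 -m pendant '[[[0,0,0],[0,0,0],-1],[[0,0,0],[0,0,0],-1],[[0,0,0],[0,0,0],-1],[[0,0,0],[0,0,0],-1],[[0,0,0],[0,0,0],-1],[[0,0,0],[0,0,0],-1],[[0,0,0],[0,0,0],-1],[[0,0,0],[0,0,0],-1],[[0,0,0],[0,0,0],-1],[[0,0,0],[0,0,0],-1]]'
python3 -m pendant '[[[0,0,0.1],[0,0,0],-1],[[0,0,0.2],[0,0,0],-1],[[0,0,0.3],[0,0,0],-1],[[0,0,0.4],[0,0,0],-1],[[0,0,0.4],[0,0,0],-1],[[0,0,0.4],[0,0,0],-1],[[0,0,0.4],[0,0,0],-1],[[0,0,0.4],[0,0,0],-1],[[0,0,0.3],[0,0,0],-1],[[0,0,0],[0,0,0],-1]]'
```

```text
time: 28.88
tool_pos: [544.1, 130.1, 44.8]
tcp_rot: [3.14, 0.0, 1.944]
contact_force: [-0.3, 0.2, -0.4]
grip_width: 56.5
finger_force: 0.0
time: 29.72
tool_pos: [543.9, 130.1, 44.5]
tcp_rot: [3.141, 0.0, 1.944]
contact_force: [-0.8, 1.1, 5.9]
grip_width: 43.6
finger_force: 30.0
time: 30.55
tool_pos: [544.8, 130.2, 133.6]
tcp_rot: [3.138, 0.001, 1.944]
contact_force: [1.1, -0.2, -1.1]
grip_width: 43.5
finger_force: 30.0
```

```bash
python3 -m pendant '[[[-0.18,-0.42,0],[0,0,-0.42],-1],[[-0.18,-0.72,0],[0,0,-0.92],-1],[[-0.18,-0.72,0],[0,0,-0.92],-1],[[-0.18,-0.72,0],[0,0,-0.92],-1],[[-0.18,-0.72,0],[0,0,-0.92],-1],[[-0.18,-0.72,0],[0,0,-0.92],-1],[[-0.18,-0.72,0],[0,0,-0.92],-1],[[-0.18,-0.72,0],[0,0,-0.92],-1],[[-0.18,-0.72,0],[0,0,-0.92],-1],[[-0.18,-0.72,0],[0,0,-0.92],-1]]'
python3 -m pendant '[[[-0.18,-0.72,0],[0,0,-0.92],-1],[[-0.18,-0.72,0],[0,0,-0.92],-1],[[-0.18,-0.73,0],[0,0,-0.92],-1],[[-0.18,-0.73,0],[0,0,-0.92],-1],[[-0.18,-0.73,0],[0,0,-0.92],-1],[[-0.18,-0.74,0],[0,0,-0.92],-1],[[0,0,0],[0,0,0],-1],[[0,0,0],[0,0,0],-1],[[0,0,0],[0,0,0],-1],[[0,0,0],[0,0,0],-1]]'
python3 - <<'E'
from h import *
o=bot.get_obs();print(o["tool_pos"],o["tcp_rot"],o["grip_width"],o["contact_force"])
im=bot.capture("scene");u,v=proj("scene",[480,-200,60])[0].astype(int)
cv2.imwrite("pics/l6.png",cv2.resize(im[v-45:v+45,u-45:u+45],(450,450),interpolation=cv2.INTER_CUBIC))
E
```

```text
time: 31.38
tool_pos: [489.0, -77.8, 130.8]
tcp_rot: [-3.141, 0.0, 0.894]
contact_force: [0.4, 0.3, -1.3]
grip_width: 43.0
finger_force: 30.0
time: 32.22
tool_pos: [457.3, -207.1, 131.0]
tcp_rot: [-3.141, 0.0, 0.239]
contact_force: [0.6, 0.3, -1.9]
grip_width: 43.5
finger_force: 30.0
[ 457.2978306  -207.06839393  131.01320469] [-3.14095321e+00  4.29635150e-04  2.39417688e-01] 43.48078102784807 [ 0.59525197  0.3155358  -1.91196623]
```

View pics/l6.png

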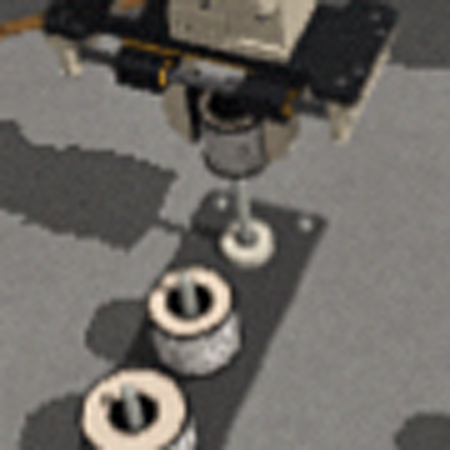

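The medium and large reels sit on their hubs, and the small one hangs over the last spindle at about (246,240). Lowering it.

```bash
python3 -m pendant '[[[0,-0.02,-0.2],[0,0,0],-1],[[0,0,-0.3],[0,0,0],-1],[[0,0,-0.3],[0,0,0],-1],[[0,0,-0.3],[0,0,0],-1],[[0,0,-0.3],[0,0,0],-1],[[0,0,-0.3],[0,0,0],-1],[[0,0,-0.3],[0,0,0],-1],[[0,0,-0.3],[0,0,0],-1],[[0,0,-0.3],[0,0,0],-1],[[0,0,0],[0,0,0],-1]]'
python3 -m pendant '[[[0,0,-0.1],[0,0,0],-1],[[0,0,-0.1],[0,0,0],-1],[[0,0,-0.05],[0,0,0],-1],[[0,0,-0.02],[0,0,0],-1],[[0,0,0],[0,0,0],-1],[[0,0,0],[0,0,0],-1],[[0,0,0],[0,0,0],-1],[[0,0,0],[0,0,0],-1],[[0,0,0],[0,0,0],-1],[[0,0,0],[0,0,0],-1]]'
python3 -m pendant '[[[0,0,-0.02],[0,0,0],-1],[[0,0,0],[0,0,0],-1],[[0,0,0],[0,0,0],-1],[[0,0,0],[0,0,0],-1],[[0,0,0],[0,0,0],-1],[[0,0,0],[0,0,0],-1],[[0,0,0],[0,0,0],-1],[[0,0,0],[0,0,0],-1],[[0,0,0],[0,0,0],-1],[[0,0,0],[0,0,0],-1]]'
```

```text
time: 33.1
tool_pos: [456.4, -208.1, 51.3]
tcp_rot: [-3.139, 0.002, 0.237]
contact_force: [0.3, 0.7, -1.3]
grip_width: 43.5
finger_force: 30.0
time: 33.93
tool_pos: [457.4, -208.6, 45.2]
tcp_rot: [3.141, -0.0, 0.237]
contact_force: [0.8, 0.4, -1.7]
grip_width: 43.4
finger_force: 30.0
time: 34.77
tool_pos: [457.3, -208.6, 44.6]
tcp_rot: [3.141, -0.0, 0.237]
contact_force: [-0.1, 0.1, -2.0]
grip_width: 42.8
finger_force: 30.0
```

```bash
python3 -m pendant '[[[0,0,-0.02],[0,0,0],-1],[[0,0,0],[0,0,0],-1],[[0,0,0],[0,0,0],-1],[[0,0,0],[0,0,0],-1],[[0,0,0],[0,0,0],-1],[[0,0,0],[0,0,0],-1],[[0,0,0],[0,0,0],-1],[[0,0,0],[0,0,0],-1],[[0,0,0],[0,0,0],-1],[[0,0,0],[0,0,0],-1]]'
```

```text
time: 35.6
tool_pos: [457.4, -208.6, 44.5]
tcp_rot: [3.141, -0.0, 0.237]
contact_force: [-2.1, 0.3, 4.6]
grip_width: 43.1
finger_force: 30.0
```

Seated. Release, go up, back away toward the robot's right, and look.

```bash
python3 -m pendant '[[[0,0,0],[0,0,0],0.3],[[0,0,0],[0,0,0],1],[[0,0,0],[0,0,0],1],[[0,0,0],[0,0,0],1],[[0,0,0.2],[0,0,0],1],[[0,0,0.4],[0,0,0],1],[[0,0,0.5],[0,0,0],1],[[0,0,0.6],[0,0,0],1],[[0,0,0.6],[0,0,0],1],[[0,0,0.6],[0,0,0],1]]'
python3 -m pendant '[[[0,0,0.8],[0,0,0],1],[[-0.3,-0.8,0.5],[0,0,0],1],[[-0.3,-0.8,0.5],[0,0,0],1],[[-0.3,-0.8,0.5],[0,0,0],1],[[-0.3,-0.8,0],[0,0,0],1],[[-0.3,-0.8,0],[0,0,0],1],[[-0.3,-0.8,0],[0,0,0],1],[[-0.3,-0.8,0],[0,0,0],1],[[0,0,0],[0,0,0],1],[[0,0,0],[0,0,0],1]]'
python3 - <<'E'
from h import *
im=bot.capture("scene")[130:290,170:380];cv2.imwrite("pics/f.png",cv2.resize(im,None,fx=3.75,fy=3.75,interpolation=cv2.INTER_CUBIC))
E
```

```text
time: 36.43
tool_pos: [457.2, -208.6, 132.1]
tcp_rot: [3.142, 0.0, 0.237]
contact_force: [0.1, -1.0, -0.0]
grip_width: 91.7
finger_force: 0.0
time: 37.27
tool_pos: [393.7, -377.4, 200.0]
tcp_rot: [-3.141, -0.0, 0.235]
contact_force: [0.1, 1.0, 0.2]
grip_width: 92.1
finger_force: 0.0
```

View pics/f.png

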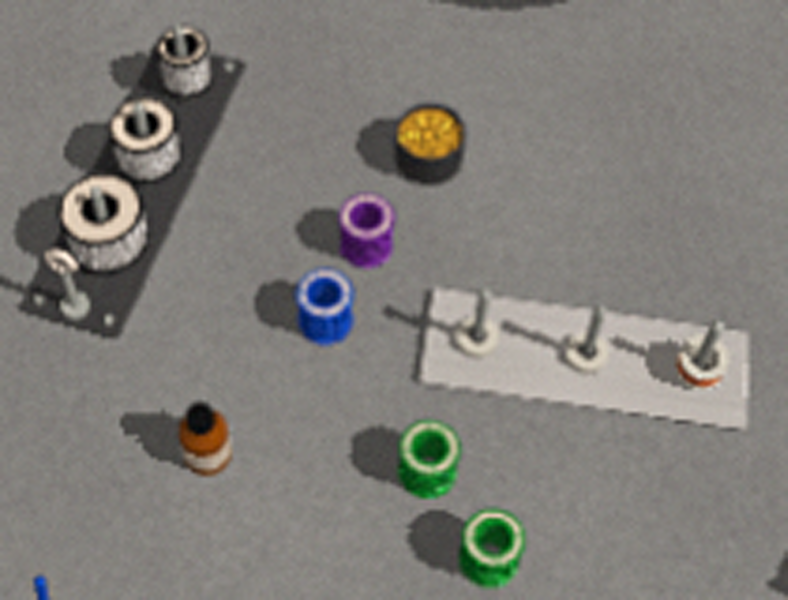

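The reels sit in order, with the large one by the eye at (103,215), the medium at (143,130) and the small at (184,55). The braid is alone on its hub at (702,360), and the bystanders in view have not moved.

```bash
python3 -c "
from plant import bot
print(bot.close_job())"
```

```text
the job is handed in; nothing more can be done
None
```

The job is handed in at about 37 s: the large, medium and small reels are seated in order from the wire-guide eye, the braid is alone and right down on a storage spindle, and the look-alikes, bottle and tin are where they were (the final picture did not show the cutters and brush, which the arm's path did not come near).

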